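# Blank off the docking port with the bayonet plug

### The job

Lift the steel canister off the square docking base by its handle and stand it upright on the worktop beside the base. Then take the bayonet plug, lower it into the base's port with its two lugs in the two slots, push it down against the spring, give it a quarter turn clockwise (seen from above), and finish while still gripping it, holding it pressed down to the stop and turned. Leave the closed tins where they stand.

Things in the scene. Friction and masses are not known exactly. Their poses are not given: they have to be found in the camera images.
- dock_port (a point): Centre of the port, on the flat top of the fixed square base (104 x 104 x 50 mm, top at z = 0.05). z up; the port's two slots lie along +x and -x. Octagonal bore 39 mm across; slots 13 mm wide, ending 27.5 mm from the centre; top plate 8 mm thick, hollow below. The sprung seat under the bore rests 9 mm below this point. Four pins, 5 mm high, stand 42 mm out on the diagonals.
- dock: The docking base itself, grey with an aluminium top; origin at the centre of its underside, axes as for the port. A thin hose stub juts out at mid-height on its +x side. Below the top plate the plug's lugs can turn about 95 degrees clockwise seen from above, to a stop; the other way they are blocked.
- follower (a joint): How far the spring seat under the port is pressed down, m: 0 free, 0.012 at the stop. It pushes back with 4 N at first, 10 N at the stop. On the free seat the plug's lugs are still in the slots and cannot turn; from about 0.006 they are below the top plate and can. Turned and let go, the plug rises to about 0.005.
- shutter (a joint): How far the sprung shutter inside the base is turned by the plug's lugs, rad: 0 at rest, grows clockwise seen from above, 1.5 at its stop. It starts to move when the plug has turned about 0.16 rad, so a quarter turn gives about 1.4. It pushes back with up to 0.07 N m.
- canister_handle (a point): Middle of the canister's handle: a level black bar, 66 mm long along x, 12 mm wide, 12 mm high, 112 mm above the canister's underside. z up. The canister is a closed steel can, 68 mm across (81 mm over the handle's side wires), lid and knob up to 81 mm, 0.25 to 0.5 kg, loose. It starts on the base, between the pins, over the port.
- canister: The canister itself; origin at the centre of its underside, z up.
- plug_grip (a point): Middle of the plug's upright flat grip, on its axis, 60 mm above its underside. Grip bar: 44 mm long along x, 14 mm thick, from 31 to 73 mm up. Collar 54 mm wide from 24 to 31 mm; round stem 36 mm wide from 0 to 24 mm, its foot chamfered. z up; same after half a turn. Loose, 0.12 to 0.2 kg; starts standing on its foot on the worktop, left or right of the base.
- plug: The bayonet plug itself; origin at the centre of its underside, axes as for its grip. Two lugs stick out at the foot along +x and -x, in line with the grip bar: to 25 mm from the axis, 8 mm wide, 6 mm high.
- tin_middle (a point): Middle of the closed aluminium sample tin, a bystander, 59 mm in diameter and 36 mm high, standing loose on the worktop on the other side of the base from the plug; the point is 18 mm above its underside.
Things that resemble listed ones, but are neither listed nor needed, are in the scene too. Leave any green or red look-alike of the canister alone. Leave any green or purple look-alike of the plug alone.

How it is judged:
By the outcome, as a careful person would: the job done as asked, in the order asked, and still so for the second after the job is handed in, while the arm keeps its last pose, push and grip.
It also fails if it takes over 66 s, if anything falls off the work surface, if the arm or the gripper's body presses on something with over 40 N, if the wrist force passes 120 N, or if a joint passes its speed limit or range.

### The arm

A 7-joint arm with a two-finger parallel gripper is mounted at the origin on a cart in front of the work surface, level with it; the furniture and walls round the work are solid. World frame = base frame: x ahead of the robot, y to its left, z up, the work surface at z = 0. Lengths are in mm, angles in rad, forces in N, time in s.
With the tool pointing down it reaches from about 400 to 875 mm from the base axis. Payload 4.4 kg.
Tool frame: the origin (TCP) lies where the fingers leave the gripper's body, on its centre line; the fingertips stand 73 mm ahead of it and the grasp point (between the pads) lies 54 mm ahead of it; z points along the fingers, y is the line along which they close (so a half turn about z gives the same grasp; the last joint's range is limited). The gripper opens to 85 mm and grips with 20 to 120 N. Pads are 22 mm wide; open, the fingers measure 114 mm over their backs; the gripper's body (76 mm by 85 mm) begins 54 mm behind the grasp point. The pads swing forward as they close: fully open they stand 13 mm farther back than shut.
Start: joints at [1.282, 0.628, 0.038, 1.517, -0.027, 0.996, -0.02], TCP at [143.649, -633.941, 303.913] pointing down, gripper open.
Joint ranges: [-3.06, 3.06], [-0.37, 2.12], [-1.25, 1.32], [0.18, 2.47], [-1.1, 4.24], [0.23, 1.98], [-2.94, 2.94]. Speed limits (rad/s): [2.57, 2.57, 3.14, 3.14, 3.14, 3.14, 3.14].

### API

Orientations are given as [roll, pitch, yaw] about the fixed x, y, z axes, in that order (R = Rz(yaw) Ry(pitch) Rx(roll)).
In Python, from cell import ctrl gives the robot as it stands.
- The arm moves only by the tool send_rows, never from a script. Its argument "rows" is a list that holds one entry, the list of rows, each a list of 6 numbers: the shift along the tool's x, y, z in cm, then the turn, a rotation vector about the tool's x, y, z in rad. In form: [[[tx, ty, tz, wx, wy, wz], ...]]. A call has 1 to 10 rows; each row is the pose to reach, as a shift and turn from the pose commanded when the call began, along the tool's axes at that moment; what a row does not reach only later rows make up. A row lasts 1/10 s, in which the tool goes at most 50 mm and 8.59 degrees, less where a joint would pass 70% of its speed; a pose out of reach is approached as far as the arm can. A call with a gripper value outside its range is refused whole. "grip" is the closure in counts, from 0 (fully open) to 255 (shut), set as the call begins (left out, the last holds). The fingers move at their own pace and stop on an object; the grip force is fixed at half the most. Time passes only in rows, so rows that repeat a pose let the fingers close. It gives the time, the measured TCP pose, the force, the opening and the grip force at its end, in the units of the state.
- ctrl.read_state(): the state, without advancing time (a new reading comes with each control period).
- ctrl.get_image(name): name is "scene" or "top" or "wrist"; returns a dict with "pixels" (400x640x3 uint8, red, green, blue), "fx", "fy", "cx", "cy" (pixels), "D" ([k1, k2, p1, p2, k3] as OpenCV has them; the pictures are not rectified), "extrinsics" (4x4, takes a point from camera to world coordinates); the wrist camera has in their place "mount" (4x4, takes a point from camera to tool coordinates, whose origin is the TCP and whose axes are the flange's). Camera axes: x right, y up, looking along -z (the intrinsics and any distortion apply to the point x, -y, -z); pixel columns grow to the right and rows downward; lengths in mm; the calibration is good to about 2 mm. A picture is of the moment at which its call begins: read the wrist's pose just before it. There is no depth.
- ctrl.finish_job(): hands the job in; it is judged then, once.
The state is a dict: "clock": time; "qpos": joint angles; "qd": joint speeds; "tau": joint torques, N m; "eef_pos": TCP position; "tool_rot": TCP orientation; "force": force on the tool from outside, world axes, zero at the start; "torque": the same for the moment, N m; "width": finger opening in mm; "gripper_force": force on a finger pad.
Only numpy, scipy, OpenCV 4.12 (cv2) and the standard library are available. Lean on these libraries where they do the work, as an engineer would, in place of code of your own. Each camera call takes 0.05 s, during which the arm holds its last target. There are 200 camera calls.

## Working session

There is one attempt and no reset: what is moved stays moved. The work goes in short steps, Python scripts to look and compute and a tool call to move; the robot and the scene stay as the last step left them, time stands still between calls to the robot, and variables do not carry over. Pictures are saved under pics/ and viewed, at most 10 in all, crops included, and the job is handed in when it is done.

Besides the shell and the picture viewer there is one more tool, called after ">>>" by a JSON object that holds its "name" and its "arguments". send_rows: Moves the arm, as the interface text tells. Its arguments: {"type":"object","properties":{"rows":{"type":"array","items":{"type":"array","items":{"type":"array","items":{"type":"number"}}}},"grip":{"type":"number"}},"required":["rows"]}

```bash
mkdir -p pics; ls
python3 - <<'E'
from cell import ctrl
import cv2,numpy as np
s=ctrl.read_state(); print({k:np.round(v,3).tolist() for k,v in s.items()})
ims=[]
for n in ("scene","top"):
    d=ctrl.get_image(n); np.save(f"pics/{n}.npy",d,allow_pickle=True)
    print(n,{k:np.round(v,4).tolist() for k,v in d.items() if k!="pixels"})
    cv2.imwrite(f"pics/{n}0.png",d["pixels"][:,:,::-1])
E
```

```text
pics
{'clock': 0.0, 'qpos': [1.282, 0.629, 0.038, 1.518, -0.027, 0.996, -0.02], 'qd': [0.001, 0.001, -0.002, 0.001, 0.001, -0.002, 0.001], 'tau': [-0.0, -56.34, 1.226, -19.345, 0.011, 0.011, 0.0], 'eef_pos': [143.543, -633.455, 303.008], 'tool_rot': [-3.14, 0.0, 0.223], 'force': [-0.332, -0.539, 0.245], 'torque': [0.056, 0.033, -0.012], 'gripper_force': 0.0, 'width': 85.16}
scene {'fx': 415.5937, 'fy': 415.5937, 'cx': 320.2266, 'cy': 208.6712, 'D': [-0.0395, 0.0, 0.0, 0.0, 0.0], 'extrinsics': [[-0.8483, 0.3413, -0.4049, -84.3336], [-0.529, -0.5119, 0.6768, 647.0708], [0.0237, 0.7883, 0.6148, 813.1975], [0.0, 0.0, 0.0, 1.0]]}
top {'fx': 489.7799, 'fy': 489.7799, 'cx': 317.3906, 'cy': 195.0175, 'D': [-0.0338, 0.0, 0.0, 0.0, 0.0], 'extrinsics': [[0.0188, 0.9885, -0.1497, 148.2931], [-0.9995, 0.0225, 0.0228, -82.3304], [0.0259, 0.1492, 0.9885, 1501.5835], [0.0, 0.0, 0.0, 1.0]]}
```

View pics/scene0.png

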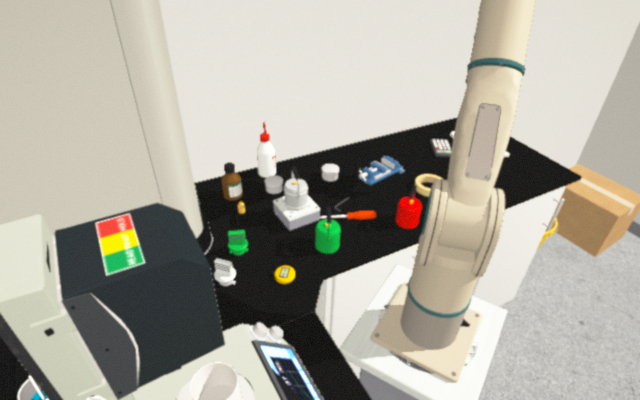

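View pics/top0.png

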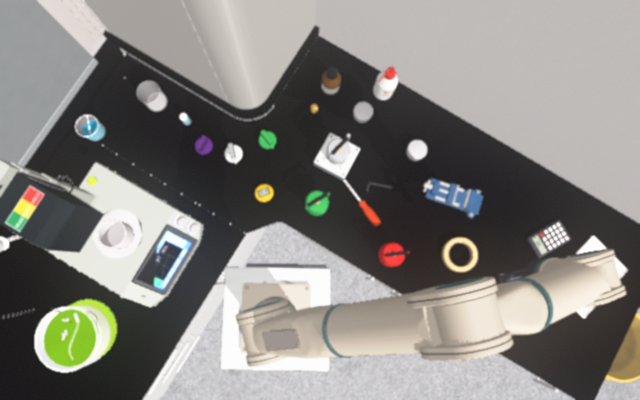

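The scene view shows the base with the canister at (296,200). There are three plug-shaped things in the top view: white (233,153), green (267,139) and purple (204,145). The white one is the uncoloured plug, because the green and purple ones are look-alikes. The canister at (337,150) on the base is steel; those at (317,203) and (392,254) are green and red. I'll confirm this in an enlarged crop.

```bash
cat > h.py <<'E'
import cv2,numpy as np
from scipy.spatial.transform import Rotation as R
def ray(d,uv,T=None):
    K=np.array([[d["fx"],0,d["cx"]],[0,d["fy"],d["cy"]],[0,0,1]])
    T=np.array(d["extrinsics"]) if T is None else T
    p=cv2.undistortPoints(np.array(uv,float).reshape(-1,1,2),K,np.array(d["D"],float))[:,0]
    v=np.c_[p[:,0],-p[:,1],-np.ones(len(p))]@T[:3,:3].T
    return T[:3,3],v
def onz(d,uv,z,T=None):
    o,v=ray(d,uv,T); return o+v*((z-o[2])/v[:,2])[:,None]
def proj(d,P,T=None):
    K=np.array([[d["fx"],0,d["cx"]],[0,d["fy"],d["cy"]],[0,0,1]])
    T=np.array(d["extrinsics"]) if T is None else T
    q=(np.array(P,float).reshape(-1,3)-T[:3,3])@T[:3,:3]
    return cv2.projectPoints((q*[1,-1,-1]).reshape(-1,1,3),np.zeros(3),np.zeros(3),K,np.array(d["D"],float))[0][:,0]
def wrist(ctrl):
    s=ctrl.read_state(); d=ctrl.get_image("wrist")
    T=np.eye(4);T[:3,:3]=R.from_euler("xyz",s["tool_rot"]).as_matrix();T[:3,3]=s["eef_pos"]
    return s,d,T@np.array(d["mount"])
E
python3 - <<'E'
from h import *
t=np.load("pics/top.npy",allow_pickle=True).item(); s=np.load("pics/scene.npy",allow_pickle=True).item()
a=cv2.resize(t["pixels"][95:215,190:430],None,fx=3.3,fy=3.3,interpolation=cv2.INTER_CUBIC)[:,:,::-1]
b=cv2.resize(s["pixels"][160:290,205:335],None,fx=1.5,fy=1.5,interpolation=cv2.INTER_CUBIC)[:,:,::-1]
c=np.zeros((596,792,3),np.uint8); c[:396]=a[:396,:792]; c[396:396+195,:195]=b
e=cv2.resize(s["pixels"][250:290,205:245],None,fx=4.9,fy=4.9,interpolation=cv2.INTER_CUBIC)[:,:,::-1]; c[396:396+196,210:406]=e
e=cv2.resize(s["pixels"][165:230,265:330],None,fx=3,fy=3,interpolation=cv2.INTER_CUBIC)[:,:,::-1]; c[396:396+195,420:615]=e
cv2.imwrite("pics/crop1.png",c)
print("plug",onz(t,[233,153],60),onz(s,[224,268],60)); print("dock",onz(t,[337,155],50)); print("tins",onz(t,[[363,112],[417,150]],36))
E
```

```text
plug [[488.65828779 140.56691823  60.        ]] [[483.80316356 153.3225299   60.        ]]
dock [[ 492.55644058 -173.13775171   50.        ]]
tins [[ 635.34034239 -253.48446377   36.        ]
 [ 518.06134067 -421.51840773   36.        ]]
```

View pics/crop1.png

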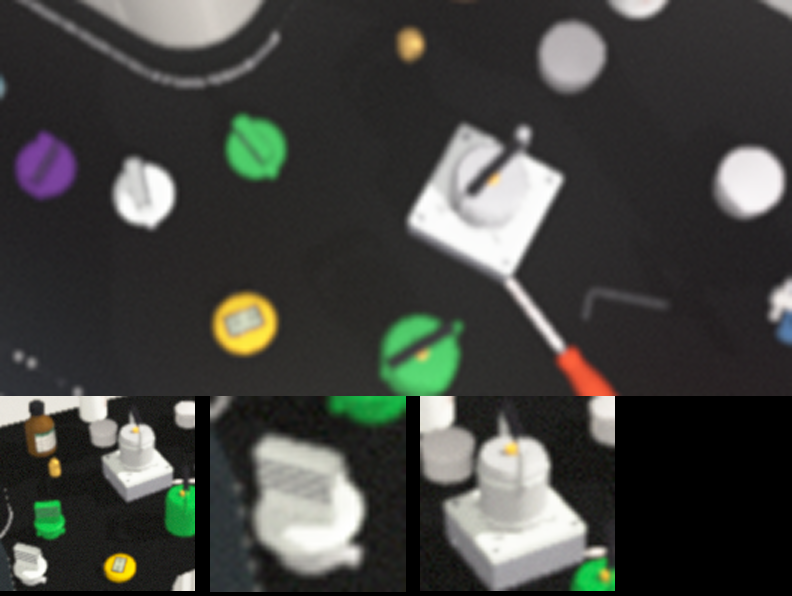

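The crop confirms the white plug at crop (144,190), standing left of the base, and the steel canister with its black handle from (470,190) to (523,140). Next I'll work out the base and handle geometry.

```bash
cat >> h.py <<'E'
def row(s,pos,yaw):
    "row from measured state to TCP pos / tool-down yaw"
    Rc=R.from_euler("xyz",s["tool_rot"]); Rt=R.from_euler("xyz",[np.pi,0,yaw])
    w=(Rc.inv()*Rt).as_rotvec(); return np.round(np.r_[Rc.inv().apply(np.array(pos)-s["eef_pos"])/10,w],3).tolist()
E
python3 - <<'E'
from h import *
from cell import ctrl
t=np.load("pics/top.npy",allow_pickle=True).item(); sc=np.load("pics/scene.npy",allow_pickle=True).item()
f=lambda L:np.array(L)/3.3+[190,95]
c=onz(t,f([[465,124],[563,178],[510,277],[407,222]]),50);print("corners",c.round(),c.mean(0).round(1))
e=np.diff(np.r_[c,c[:1]],axis=0);print(np.linalg.norm(e,axis=1).round(),np.degrees(np.arctan2(e[:,1],e[:,0])).round(1))
h=onz(t,f([[470,190],[523,140]]),162);print("handle",h.round(),h.mean(0).round(1),np.linalg.norm(h[0]-h[1]),np.degrees(np.arctan2(*(h[1]-h[0])[1::-1])))
p=onz(t,f([[133,160],[146,207]]),73);print("plug bar",p.round(),np.linalg.norm(p[0]-p[1]),np.degrees(np.arctan2(*(p[0]-p[1])[1::-1])))
print("collar",onz(t,f([[144,193]]),31).round(1),"free",onz(t,f([[330,215]]),0), "green can",onz(t,f([[420,355]]),81),"green plug",onz(t,f([[255,148]]),31),"yellow",onz(t,f([[246,322]]),20))
s=ctrl.read_state();print(row(s,[470,-175,370],2.27))
E
```

```text
corners [[ 562. -154.   50.]
 [ 513. -245.   50.]
 [ 419. -197.   50.]
 [ 468. -102.   50.]] [ 490.8 -174.3   50. ]
[104. 106. 107. 108.] [-118.2  152.9   62.7  -28.9]
handle [[ 473. -153.  162.]
 [ 518. -198.  162.]] [ 495.1 -175.6  162. ] 63.49102752797933 -44.8479221421551
plug bar [[515. 148.  73.]
 [471. 134.  73.]] 45.37500180420253 17.587277340668006
collar [[494. 143.  31.]] free [[484.22186749 -29.13128319   0.        ]] green can [[ 341.11771789 -115.19824458   81.        ]] green plug [[539.60769506  41.54808234  31.        ]] yellow [[376.61167825  45.07644413  20.        ]]
[41.967, -37.516, -6.628, -0.001, -0.002, -2.047]
```

>>> {"name": "send_rows", "arguments": {"rows": [[[42,-37.5,-7,0,0,-2.13],[42,-37.5,-7,0,0,-2.13],[42,-37.5,-7,0,0,-2.13],[42,-37.5,-7,0,0,-2.13],[42,-37.5,-7,0,0,-2.13],[42,-37.5,-7,0,0,-2.13],[42,-37.5,-7,0,0,-2.13],[42,-37.5,-7,0,0,-2.13],[42,-37.5,-7,0,0,-2.13],[42,-37.5,-7,0,0,-2.13]]], "grip": 0}}

```text
clock: 1.1
eef_pos: [432.2, -228.1, 365.8]
tool_rot: [-3.141, 0.0, 1.729]
force: [1.5, -1.2, 0.6]
width: 85.4
gripper_force: 0.0
```

Run:
```python
from h import *
from cell import ctrl
s=ctrl.read_state();print(s["eef_pos"],s["tool_rot"],s["qpos"],s["clock"]);print(row(s,[495,-176,370],2.356))
```

```text
[ 432.19405465 -228.12554726  365.81727262] [-3.14132045e+00  2.39756561e-04  1.72870769e+00] [ 0.75638464  0.34878102 -0.44399218  1.86222821  0.17936014  0.96976123
  0.39172623] 1.1
[4.16, 7.022, -0.421, -0.0, 0.0, -0.627]
```

>>> {"name": "send_rows", "arguments": {"rows": [[[4.2,7,-0.4,0,0,-0.63],[4.2,7,-0.4,0,0,-0.63],[4.2,7,-0.4,0,0,-0.63],[4.2,7,-0.4,0,0,-0.63],[4.2,7,-0.4,0,0,-0.63],[4.2,7,-0.4,0,0,-0.63],[4.2,7,-0.4,0,0,-0.63]]]}}

```text
clock: 1.8
eef_pos: [494.2, -178.1, 369.5]
tool_rot: [-3.141, -0.0, 2.35]
force: [-0.6, 0.1, 0.5]
width: 85.6
gripper_force: 0.0
```

Run:
```python
from h import *
from cell import ctrl
s,d,T=wrist(ctrl);print(s["eef_pos"],s["tool_rot"],s["qpos"],s["clock"],np.round(d["mount"],3).tolist(),d["fx"],d["D"])
im=d["pixels"][:,:,::-1].copy()
np.save("pics/w1.npy",{**d,"T":T},allow_pickle=True)
cv2.imwrite("pics/w1.png",im)
print("proj handle, dock",proj(d,[[495,-176,162],[491,-174,50]],T))
```

```text
[ 494.1830054  -178.07221716  369.50998222] [-3.14136749e+00 -1.77737496e-04  2.34960048e+00] [ 0.71307808  0.42711734 -0.60638449  1.76402267  0.2778345   1.0372509
  0.78468698] 1.8 [[0.002, 0.945, 0.327, 84.757], [1.0, -0.001, -0.001, 0.302], [-0.0, 0.327, -0.945, -69.724], [0.0, 0.0, 0.0, 1.0]] 281.719222763726 [0.00639415 0.         0.         0.         0.        ]
proj handle, dock [[325.05536984 187.95275252]
 [323.61954635 161.84021565]]
```

View pics/w1.png

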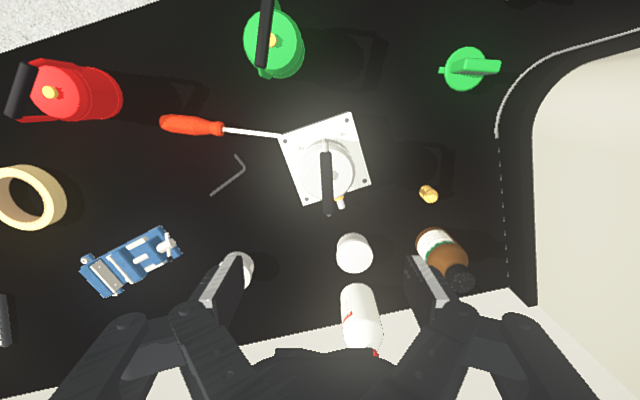

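The wrist view shows the handle running from about (325,155) to (328,215). The base corners are at (278,135), (350,112), (371,184) and (303,205), and the hose stub is at (341,202), so the slot line is at about -28°.

Run:
```python
from h import *
d=np.load("pics/w1.npy",allow_pickle=True).item();T=d["T"];g=cv2.cvtColor(d["pixels"],cv2.COLOR_RGB2GRAY)
for r in range(146,222,4): print(r," ".join("%3d"%v for v in g[r,312:346]))
p=onz(d,[[278,135],[350,112],[371,184],[303,205]],50,T);print(p.round(),p.mean(0).round(1));e=np.diff(p,axis=0);print(np.degrees(np.arctan2(e[:,1],e[:,0])),np.linalg.norm(e,axis=1))
print(onz(d,[[326,155],[328,214]],168,T).round(1))
```

```text
146 249 255 255 251 240 239 247 245 244 234 253 252 249 239 219 195 200 233 232 228 225 224 217 219 210 205 221 242 227 212 183 178 200 226
150 251 250 249 249 251 251 252 254 255 255 255 255 254 246 229 199 177 255 255 255 253 253 249 244 238 231 215 209 204 201 199 200 203 217
154 253 253 253 252 253 254 255 247 121 100 106 108 108 107 108 109 108 102  97 175 255 254 252 251 251 252 251 251 253 253 248 232 208 200
158 252 253 253 253 253 253 255 243 122 104 110 111 111 111 110 110 110 105  94 128 255 255 252 251 250 251 252 251 251 251 251 252 253 254
162 253 253 252 251 251 252 255 255 140 102 110 110 110 111 109 110 108 106  96 110 243 255 252 252 251 251 250 251 252 252 252 251 250 251
166 251 250 251 252 252 252 255 255 163 105 108 111 110 110 109 109 108 106  98 105 224 255 253 251 251 251 252 252 251 251 250 251 251 250
170 251 252 252 252 252 251 253 255 206 111 105 109 109 108 108 108 108 106 100  99 172 251 247 246 254 253 251 250 250 251 251 250 250 250
174 251 252 251 251 251 252 253 255 242 120 102 108 107 107 106 107 106 106 102  94 123 224 222 216 213 211 221 252 251 
[... 1101 characters left out ...]
70 109 255 255 255 254 247 230 210 102
210  80  80  79  79  78  80  79  81  79  80  81  92  93  93  91  91  90  89  90  88  86  82  80  79  80  77  75  73  78  75  70  72  75  77
214  76  77  77  77  77  77  78  78  78  78  78  78  83  84 100 119 115 122 119  91  79  77  77  78  78  78  77  77  78  77  77  77  76  76
218  75  75  75  75  76  75  76  76  74  75  76  77  76  76  76  75  74  74  75  76  76  76  76  76  76  77  76  76  75  76  76  76  74  74
[[ 421. -191.   50.]
 [ 469. -102.   50.]
 [ 562. -149.   50.]
 [ 515. -241.   50.]] [ 491.7 -170.9   50. ]
[  61.83883725  -26.70569571 -117.19757238] [101.10761073 104.16502636 103.47853239]
[[ 470.9 -150.5  168. ]
 [ 515.8 -192.6  168. ]]
```

Run:
```python
from h import *
from cell import ctrl
s=ctrl.read_state();print(row(s,[494,-172,216],2.38))
```

```text
[0.444, 0.409, 15.359, -0.0, -0.0, -0.03]
```

>>> {"name": "send_rows", "arguments": {"rows": [[[0.4,0.4,3,0,0,-0.03],[0.4,0.4,7,0,0,-0.03],[0.4,0.4,11,0,0,-0.03],[0.4,0.4,13,0,0,-0.03],[0.4,0.4,14.5,0,0,-0.03],[0.4,0.4,15.4,0,0,-0.03],[0.4,0.4,15.4,0,0,-0.03]]]}}

```text
clock: 2.55
eef_pos: [494.0, -172.1, 214.8]
tool_rot: [-3.141, -0.002, 2.382]
force: [0.4, 0.1, -0.0]
width: 85.3
gripper_force: 0.0
```

>>> {"name": "send_rows", "arguments": {"rows": [[[0,0,0,0,0,0],[0,0,0,0,0,0],[0,0,0,0,0,0],[0,0,0,0,0,0],[0,0,0,0,0,0],[0,0,0,0,0,0],[0,0,0,0,0,0],[0,0,0,0,0,0],[0,0,0,0,0,0],[0,0,0,0,0,0]]], "grip": 255}}

```text
clock: 3.55
eef_pos: [494.3, -172.4, 216.0]
tool_rot: [-3.141, 0.0, 2.382]
force: [-2.8, -0.8, 5.7]
width: 10.7
gripper_force: 59.3
```

>>> {"name": "send_rows", "arguments": {"rows": [[[0,0,-0.5,0,0,0],[0,0,-1.5,0,0,0],[0,0,-3,0,0,0],[0,0,-5,0,0,0],[0,0,-7,0,0,0],[0,0,-8,0,0,0],[0,0,-8,0,0,0],[0,0,-8,0,0,0]]]}}

```text
clock: 4.35
eef_pos: [494.0, -172.1, 295.1]
tool_rot: [-3.141, -0.001, 2.383]
force: [-0.5, -0.5, -4.7]
width: 10.6
gripper_force: 58.5
```

Run:
```python
from h import *
from cell import ctrl
s,d,T=wrist(ctrl);print(s["eef_pos"],s["force"],s["width"],s["clock"])
np.save("pics/w2.npy",{**d,"T":T},allow_pickle=True)
t=ctrl.get_image("top"); np.save("pics/top2.npy",t,allow_pickle=True)
im=np.hstack([d["pixels"][60:320,200:460],cv2.resize(t["pixels"][90:220,220:350],(260,260))])[:,:,::-1]
cv2.imwrite("pics/w2.png",cv2.resize(im,None,fx=1.5,fy=1.5))
print(row(s,[478,-28,296],2.38),row(s,[478,-28,170],2.38),)
print(proj(t,[[478,-28,0],[478,13,0],[478,-69,0],[519,-28,0]]))
```

```text
[ 494.02810862 -172.11760374  295.12226788] [-0.52558115 -0.45143009 -4.74828291] 10.60377263782558 4.35
[11.08, 9.354, -0.084, -0.0, -0.001, 0.003] [11.071, 9.36, 12.516, -0.0, -0.001, 0.003]
[[289.58376355 162.08640156]
 [276.46990469 161.77594066]
 [302.68574182 162.39814709]
 [289.94403641 149.32497482]]
```

View pics/w2.png

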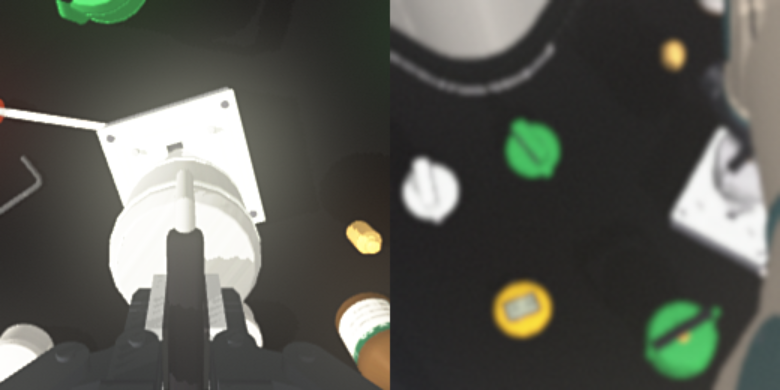

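The canister is lifted clear. A slot is visible at (175,148) in the crop, which confirms the slot line at -28°. The spot to its left is free.

>>> {"name": "send_rows", "arguments": {"rows": [[[2,1.7,0,0,0,0],[4,3.4,0,0,0,0],[6,5.1,0,0,0,0],[8,6.8,0,0,0,0],[9.5,8,0,0,0,0],[10.5,8.9,0,0,0,0],[11.1,9.4,0,0,0,0],[11.1,9.4,0,0,0,0],[11.1,9.4,0,0,0,0]]]}}

```text
clock: 5.35
eef_pos: [478.7, -28.4, 295.4]
tool_rot: [-3.141, 0.0, 2.382]
force: [-0.1, -1.2, -4.4]
width: 10.7
gripper_force: 58.5
```

>>> {"name": "send_rows", "arguments": {"rows": [[[0,0,2,0,0,0],[0,0,5,0,0,0],[0,0,8,0,0,0],[0,0,10,0,0,0],[0,0,11.5,0,0,0],[0,0,12.2,0,0,0],[0,0,12.5,0,0,0],[0,0,12.5,0,0,0],[0,0,12.5,0,0,0]]]}}

```text
clock: 6.25
eef_pos: [479.2, -27.7, 171.3]
tool_rot: [3.141, 0.001, 2.382]
force: [-0.4, -0.2, -4.4]
width: 10.8
gripper_force: 58.6
```

>>> {"name": "send_rows", "arguments": {"rows": [[[0,0,0.2,0,0,0],[0,0,0.4,0,0,0],[0,0,0.5,0,0,0],[0,0,0.55,0,0,0],[0,0,0.6,0,0,0],[0,0,0.6,0,0,0]]]}}

```text
clock: 6.85
eef_pos: [478.7, -27.8, 165.9]
tool_rot: [-3.141, 0.002, 2.383]
force: [-2.7, -1.6, 10.7]
width: 10.7
gripper_force: 60.7
```

>>> {"name": "send_rows", "arguments": {"rows": [[[0,0,-0.1,0,0,0],[0,0,-0.1,0,0,0],[0,0,-0.1,0,0,0],[0,0,-0.1,0,0,0],[0,0,-0.1,0,0,0],[0,0,-0.1,0,0,0],[0,0,-0.1,0,0,0],[0,0,-0.1,0,0,0]]], "grip": 0}}

```text
clock: 7.65
eef_pos: [478.6, -27.5, 165.6]
tool_rot: [3.142, -0.0, 2.383]
force: [1.2, 0.1, 0.4]
width: 85.2
gripper_force: 0.0
```

>>> {"name": "send_rows", "arguments": {"rows": [[[0,0,-1,0,0,0],[0,0,-3,0,0,0],[0,0,-6,0,0,0],[0,0,-10,0,0,0],[0,0,-13,0,0,0],[0,0,-13,0,0,0]]]}}

```text
clock: 8.25
eef_pos: [480.6, -27.0, 299.9]
tool_rot: [3.136, 0.006, 2.383]
force: [0.7, 0.9, 1.0]
width: 85.2
gripper_force: 0.0
```

Run:
```python
from h import *
from cell import ctrl
s=ctrl.read_state();print(s["eef_pos"],s["tool_rot"],s["qpos"])
print(row(s,[491,141,270],3.45),row(s,[491,141,270],.307))
```

```text
[480.64926729 -27.01051971 299.94830695] [3.13604263 0.00643292 2.38263608] [ 0.43167596  0.44577005 -0.60750835  1.97297417  0.34650506  0.81670793
  0.44308708]
[10.83, 12.886, 2.997, 0.002, 0.009, -1.067] [10.83, 12.886, 2.997, 0.01, -0.002, 2.076]
```

>>> {"name": "send_rows", "arguments": {"rows": [[[10.8,12.9,1.5,0,0,-1.07],[10.8,12.9,1.5,0,0,-1.07],[10.8,12.9,1.5,0,0,-1.07],[10.8,12.9,1.5,0,0,-1.07],[10.8,12.9,1.5,0,0,-1.07],[10.8,12.9,1.5,0,0,-1.07],[10.8,12.9,1.5,0,0,-1.07],[10.8,12.9,1.5,0,0,-1.07],[10.8,12.9,1.5,0,0,-1.07],[10.8,12.9,1.5,0,0,-1.07]]]}}

```text
clock: 9.25
eef_pos: [488.9, 140.2, 280.6]
tool_rot: [-3.141, -0.0, -2.833]
force: [0.2, 0.2, 0.9]
width: 85.7
gripper_force: 0.0
```

Run:
```python
from h import *
from cell import ctrl
s,d,T=wrist(ctrl);print(s["eef_pos"],s["tool_rot"],s["clock"],s["qpos"][6])
np.save("pics/w3.npy",{**d,"T":T},allow_pickle=True)
cv2.imwrite("pics/w3.png",d["pixels"][:,:,::-1])
t=ctrl.get_image("top"); np.save("pics/top3.npy",t,allow_pickle=True)
print(proj(d,[[491,141,73]],T))
```

```text
[488.89197655 140.24031321 280.56385688] [-3.14142084e+00 -1.89487145e-04 -2.83302031e+00] 9.25 0.9595063430936147
[[323.04217195 190.36844366]]
```

View pics/w3.png

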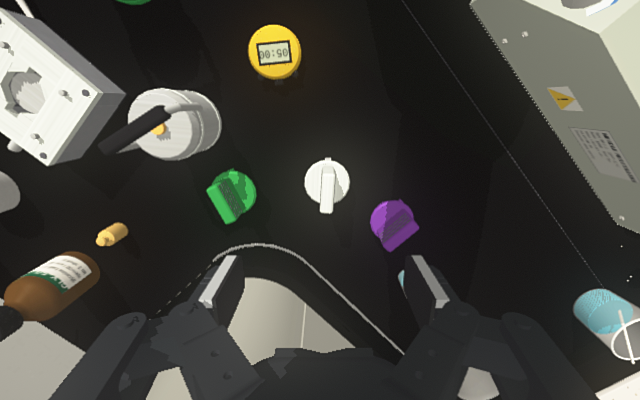

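The wrist view shows the white plug's grip bar from about (328,159) to (327,212), already in line with the tool. The canister stands upright at (180,120). The green plug is at (232,195) and the purple at (393,222), both clear of the fingers.

Run:
```python
from h import *
d=np.load("pics/w3.npy",allow_pickle=True).item();T=d["T"];g=cv2.cvtColor(d["pixels"],cv2.COLOR_RGB2GRAY)
for r in range(154,218,3): print(r," ".join("%3d"%v for v in g[r,304:352:1]))
```

```text
154  43  44  43  43  44  44  45  45  44  45  45  46  46  44  46  46  46  45  46  47  47  46  46  46  46  46  46  47  46  46  47  47  45  46  47  46  46  47  45  45  46  45  44  45  44  44  45  44
157  44  44  44  44  46  45  45  45  45  47  46  47  47  45  46  47  47  45  46  42  46  95 123 121 118 126 129  54  41  46  46  48  46  47  46  47  47  48  47  46  46  47  46  46  46  45  46  45
160  45  44  45  47  46  45  46  46  47  46  44  43  40  36  40  71 114 158 166 212 219 249 246 244 246 246 247 158 101  78  70  52  41  40  44  47  47  48  47  47  47  47  47  47  46  45  46  46
163  45  46  46  47  46  47  45  40  37  71 118 216 249 255 255 255 255 254 252 245 248 238 247 246 247 247 249 249 250 253 255 255 255 251 215 124  58  39  42  46  48  47  48  48  47  47  46  48
166  46  46  45  46  40  35  85 221 255 255 254 250 246 244 242 245 247 246 243 236 232 232 233 233 233 232 232 233 232 241 248 246 246 247 249 250 253 254 228 131  50  41  47  48  49  48  48  47
169  46  45  38  56 167 253 255 254 247 244 244 247 245 244 243 247 248 239 211 231 235 235 235 235 234 234 234 234 232 
[... 2511 characters left out ...]
 246 246 247 246 245 245 245 233 206  79  40  46  48  47  47  47  47  47  47  48  47  46  46  46  46  45  45  45
211  45  45  46  45  46  46  47  46  47  47  47  48  48  46  40  74 205 246 250 250 248 250 251 249 248 249 249 233 142  58  42  45  47  47  46  47  47  46  45  45  45  45  47  45  45  45  45  45
214  45  46  44  46  47  46  45  46  46  46  47  47  47  47  46  46  43  43  41  40  46  44  45  44  45  62  47  43  42  46  46  45  46  47  46  46  45  46  45  45  44  45  44  45  44  44  44  44
217  43  44  45  45  44  45  45  46  45  45  47  46  46  47  46  47  47  47  48  47  47  47  46  45  44  44  45  45  45  45  45  45  45  44  45  44  45  46  45  44  43  44  43  44  44  42  42  42
```

Run:
```python
from h import *
from cell import ctrl
d=np.load("pics/w3.npy",allow_pickle=True).item();T=d["T"]
p=onz(d,[[328,173.5],[326,212]],73,T);c=p.mean(0);print(p.round(1),c.round(1),np.linalg.norm(p[0]-p[1]))
y=np.arctan2(*(p[1]-p[0])[1::-1])+np.pi;print(y)
s=ctrl.read_state();print(row(s,[c[0],c[1],114],y))
# port from this view: coarse check; slots
w=np.load("pics/top3.npy",allow_pickle=True).item()["pixels"]
cv2.imwrite("pics/dockcrop.png",np.vstack([cv2.resize(d["pixels"][40:170,0:130],None,fx=4,fy=4,interpolation=cv2.INTER_CUBIC)])[:,:,::-1])
```

```text
[[472.5 140.3  73. ]
 [512.9 151.3  73. ]] [492.7 145.8  73. ] 41.85802151757988
3.406388022434515
[-0.519, 0.413, 16.666, -0.0, 0.0, 0.045]
```

View pics/dockcrop.png

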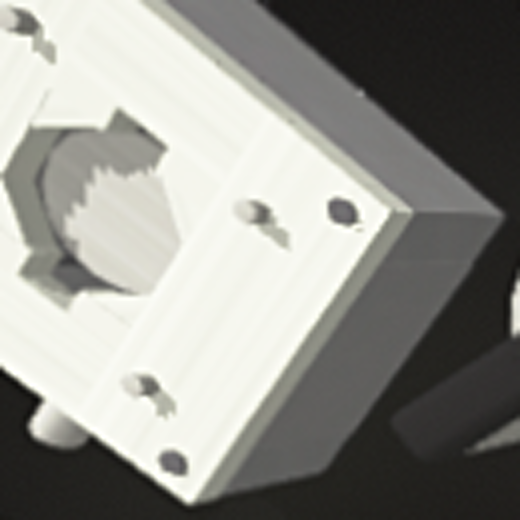

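The crop shows the port's slots at (138,140) and (60,285), in line with the hose at (60,420), so the slot axis is confirmed. Now I'll pick the plug, partly closing the fingers first to stay clear of the purple look-alike.

>>> {"name": "send_rows", "arguments": {"rows": [[[-0.5,0.4,1,0,0,0.045],[-0.5,0.4,3,0,0,0.045],[-0.5,0.4,6,0,0,0.045],[-0.5,0.4,8,0,0,0.045],[-0.5,0.4,9,0,0,0.045],[-0.5,0.4,9,0,0,0.045]]], "grip": 130}}

```text
clock: 9.95
eef_pos: [492.0, 145.6, 189.8]
tool_rot: [-3.141, -0.002, -2.876]
force: [-0.0, 0.2, 0.4]
width: 41.8
gripper_force: 0.0
```

>>> {"name": "send_rows", "arguments": {"rows": [[[0,0,2,0,0,0],[0,0,4,0,0,0],[0,0,6,0,0,0],[0,0,7,0,0,0],[0,0,7.6,0,0,0],[0,0,7.6,0,0,0],[0,0,7.6,0,0,0]]]}}

```text
clock: 10.65
eef_pos: [493.0, 146.0, 115.4]
tool_rot: [3.141, 0.001, -2.875]
force: [0.5, -0.3, 0.1]
width: 41.6
gripper_force: 0.0
```

>>> {"name": "send_rows", "arguments": {"rows": [[[0,0,0,0,0,0],[0,0,0,0,0,0],[0,0,0,0,0,0],[0,0,0,0,0,0],[0,0,0,0,0,0],[0,0,0,0,0,0],[0,0,0,0,0,0]]], "grip": 255}}

```text
clock: 11.35
eef_pos: [493.0, 145.9, 115.3]
tool_rot: [-3.141, 0.001, -2.875]
force: [0.4, -0.4, 6.8]
width: 13.4
gripper_force: 59.3
```

>>> {"name": "send_rows", "arguments": {"rows": [[[0,0,-1,0,0,0],[0,0,-3,0,0,0],[0,0,-7,0,0,0],[0,0,-11,0,0,0],[0,0,-15,0,0,0],[0,0,-18.5,0,0,0],[0,0,-18.5,0,0,0],[0,0,-18.5,0,0,0]]]}}

```text
clock: 12.15
eef_pos: [492.4, 145.3, 300.2]
tool_rot: [-3.141, 0.001, -2.876]
force: [0.1, -0.1, -2.2]
width: 12.9
gripper_force: 58.7
```

Run:
```python
from h import *
from cell import ctrl
s=ctrl.read_state();print(s["eef_pos"],s["force"],s["width"],row(s,[491,-172,300],2.656))
```

```text
[492.37051288 145.34628554 300.16821375] [ 0.12525008 -0.0807499  -2.1535467 ] 12.932466561427496 [8.47, -30.584, 0.032, -0.0, 0.001, 0.751]
```

>>> {"name": "send_rows", "arguments": {"rows": [[[1,-4,0,0,0,0.1],[2.2,-8,0,0,0,0.2],[3.3,-12,0,0,0,0.3],[4.4,-16,0,0,0,0.4],[5.5,-20,0,0,0,0.5],[6.6,-24,0,0,0,0.6],[7.7,-28,0,0,0,0.7],[8.4,-30,0,0,0,0.751],[8.5,-30.6,0,0,0,0.751],[8.5,-30.6,0,0,0,0.751]]]}}

```text
clock: 13.15
eef_pos: [490.7, -171.3, 298.8]
tool_rot: [3.141, -0.002, 2.658]
force: [-0.5, -0.4, -0.8]
width: 13.1
gripper_force: 58.8
```

>>> {"name": "send_rows", "arguments": {"rows": [[[0,0,0,0,0,0],[0,0,0,0,0,0],[0,0,0,0,0,0]]]}}

```text
clock: 13.45
eef_pos: [491.2, -170.3, 299.7]
tool_rot: [3.141, -0.0, 2.66]
force: [0.3, 0.5, -1.3]
width: 13.4
gripper_force: 58.8
```

Run:
```python
from h import *
from cell import ctrl
s,d,T=wrist(ctrl);print(s["eef_pos"],s["tool_rot"],s["clock"],s["qpos"],s["force"])
np.save("pics/w4.npy",{**d,"T":T},allow_pickle=True)
cv2.imwrite("pics/w4.png",cv2.resize(d["pixels"][80:330,220:440],None,fx=2.4,fy=2.4,interpolation=cv2.INTER_CUBIC)[:,:,::-1])
```

```text
[ 491.22737039 -170.28533472  299.72072916] [ 3.14106144e+00 -7.90766040e-05  2.65970391e+00] 13.45 [ 0.74713066  0.52388644 -0.69169302  1.86967841  0.41963078  0.89777736
  0.94271665] [ 0.327891    0.54411295 -1.31512399]
```

View pics/w4.png

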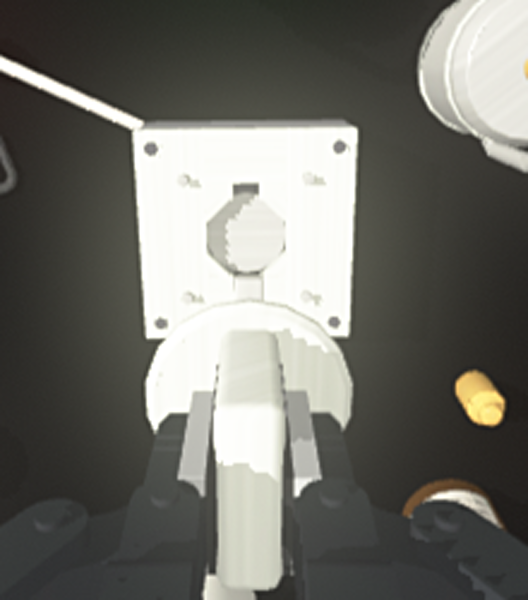

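The view shows the plug held with its lug at crop (248,288). The port is open, with its bore from x=207 to 285 and its slot at (246,190). The four screws are at (151,149), (340,147), (334,322) and (162,323).

Run:
```python
from h import *
d=np.load("pics/w4.npy",allow_pickle=True).item();T=d["T"]
f=lambda L:np.array(L)/2.4+[219.7,79.7]
s=f([[151,149],[340,147],[334,322],[162,323]]);g=cv2.cvtColor(d["pixels"],cv2.COLOR_RGB2GRAY)
q=[]
for u,v in s.round().astype(int):
    w=255.-g[v-3:v+4,u-3:u+4];w=np.clip(w-90,0,None);yy,xx=np.mgrid[v-3:v+4,u-3:u+4];q.append([(w*xx).sum()/w.sum(),(w*yy).sum()/w.sum()])
print(np.round(q,1),s.round(1))
P=onz(d,q,50,T);c=P.mean(0);e=P-np.roll(P,-1,0);print(P.round(1),"centre",c.round(2),np.linalg.norm(e,axis=1).round(1))
a=np.degrees(np.arctan2(e[:,1],e[:,0]));print("edge ang mod90",np.round((a+360)%90,2))
o=onz(d,f([[207,235],[285,235],[233,187],[259,187]]),50,T);print("bore/slot",o.round(1),"bore y mid",o[:2].mean(0),"slot mid",o[2:].mean(0))
s0=np.array([491.23,-170.29,299.72]);Rt=R.from_euler("xyz",[3.14106,-.00008,2.6597]).as_matrix()
print("port in tool",(c-s0)@Rt)
z=299.72-114+6
l=onz(d,f([[235,282],[262,282]]),z,T);print("lug in tool",(l-s0)@Rt)
for r in range(192,206): print(r,g[r,310:336])
```

```text
[[282.3 141.6]
 [361.1 140.7]
 [358.7 213.7]
 [286.6 214.4]] [[282.6 141.8]
 [361.4 141. ]
 [358.9 213.9]
 [287.2 214.3]]
[[ 432.8 -191.    50. ]
 [ 472.7 -112.4   50. ]
 [ 551.3 -152.2   50. ]
 [ 511.3 -230.9   50. ]] centre [ 492.01 -171.62   50.  ] [88.1 88.1 88.2 88. ]
edge ang mod90 [63.11 63.15 63.03 63.08]
bore/slot [[ 481.6 -187.6   50. ]
 [ 499.1 -153.9   50. ]
 [ 466.6 -165.3   50. ]
 [ 472.3 -154.3   50. ]] bore y mid [ 490.33621036 -170.72470011   50.        ] slot mid [ 469.47529795 -159.81720155   50.        ]
port in tool [ -1.33014164  -0.95351713 249.71942192]
lug in tool [[ 24.42241287  -3.41054005 108.00015282]
 [ 24.43228559   4.08295444 108.00414505]]
192 [254 255 252 222 177 148 153 161 165 210 222 231 234 234 225 220 213 205
 191 184 232 251 252 253 253 253]
193 [253 254 255 252 233 180 161 129 114 123 145 174 182 181 152 141 124 115
 170 218 253 254 253 253 253 252]
194 [251 253 254 255 255 229 221 155 130 150 156 155 156 156 152 152 149 152
 200 224 254 253 252 252 251 250]
195 [250 252 253 254 255 252 254 203 200 203 204 202 202 200 199 199 197 196
 199 217 
[... 434 characters left out ...]

 234 214 255 254 253 252 252 252]
200 [252 252 252 252 252 253 253 236 251 246 245 243 242 241 240 241 242 242
 234 214 255 254 253 252 252 252]
201 [252 252 252 252 252 253 253 247 251 246 244 243 241 241 240 241 241 242
 234 213 255 253 252 252 252 252]
202 [253 253 253 253 253 253 253 253 251 245 245 243 242 241 241 242 242 242
 234 213 255 254 252 252 252 252]
203 [253 253 253 253 253 253 254 254 252 246 245 244 242 237 237 241 242 243
 234 214 255 254 253 253 253 253]
204 [253 253 253 253 253 254 254 252 247 239 235 231 229 223 222 223 227 226
 225 212 254 255 254 254 254 254]
205 [253 251 249 249 247 245 245 239 230 226 220 215 223 228 227 213 216 209
 213 209 233 243 246 245 249 252]
```

Run:
```python
from h import *
d=np.load("pics/w4.npy",allow_pickle=True).item();T=d["T"]
s0=np.array([491.23,-170.29,299.72]);Rt=R.from_euler("xyz",[3.14106,-.00008,2.6597]).as_matrix()
c=np.array([492.01,-171.62,50]);D=R.from_euler("z",-26.91,degrees=True).as_matrix()
show=lambda n,P:print(n,proj(d,P,T).round(1).tolist())
show("slots",[c+D@[sx*27.5,y,0] for sx in(1,-1) for y in (-6.5,6.5)])
show("bore",[c+D@[x,y,0] for x,y in((19.5,0),(-19.5,0),(0,19.5),(0,-19.5))])
show("lug tip top",[s0+Rt@[25,y,108] for y in(-4,4)]);show("lug tip bottom",[s0+Rt@[25,y,114] for y in(-4,4)])
show("collar front, sides",[s0+Rt@np.array(p) for p in ([27,0,83],[0,-27,83],[0,27,83])])
```

```text
slots [[317.1, 201.4], [327.9, 201.3], [316.2, 155.9], [327.6, 155.8]]
bore [[322.4, 195.0], [322.0, 162.8], [338.8, 179.0], [305.5, 179.4]]
lug tip top [[316.7, 196.4], [328.7, 196.4]]
lug tip bottom [[316.9, 193.6], [328.6, 193.6]]
collar front, sides [[322.6, 206.8], [278.4, 248.2], [366.8, 248.3]]
```

Run:
```python
from h import *
from cell import ctrl
s=ctrl.read_state();print(row(s,[492,-171.6,180],2.672))
```

```text
[-0.114, -0.05, 11.973, 0.0, 0.0, -0.013]
```

>>> {"name": "send_rows", "arguments": {"rows": [[[-0.11,-0.05,3,0,0,-0.013],[-0.11,-0.05,6,0,0,-0.013],[-0.11,-0.05,9,0,0,-0.013],[-0.11,-0.05,11,0,0,-0.013],[-0.11,-0.05,12,0,0,-0.013],[-0.11,-0.05,12,0,0,-0.013],[-0.11,-0.05,12,0,0,-0.013],[-0.11,-0.05,12,0,0,-0.013]]]}}

```text
clock: 14.3
eef_pos: [492.6, -172.8, 180.8]
tool_rot: [3.141, 0.002, 2.67]
force: [-0.3, 0.1, -1.5]
width: 13.2
gripper_force: 58.9
```

Run:
```python
from h import *
from cell import ctrl
s,d,T=wrist(ctrl);s0=np.array(s["eef_pos"]);Rt=R.from_euler("xyz",s["tool_rot"]).as_matrix();print(s0,s["tool_rot"],s["clock"],s["force"])
np.save("pics/w5.npy",{**d,"T":T},allow_pickle=True)
cv2.imwrite("pics/w5.png",cv2.resize(d["pixels"][60:260,220:420],None,fx=3,fy=3,interpolation=cv2.INTER_CUBIC)[:,:,::-1])
c=np.array([492.01,-171.62,50]);D=R.from_euler("z",-26.91,degrees=True).as_matrix()
f=lambda P:((proj(d,P,T)-[219.7,59.7])*3).round(0).tolist()
print("screws",f([c+D@[x*44.05,y*44.05,0] for x in(-1,1) for y in(-1,1)]))
print("slot",f([c+D@[-27.5,y,0] for y in(-6.5,6.5)]))
print("lug top/bot",f([s0+Rt@[25,y,109.3] for y in(-4,4)]),f([s0+Rt@[25,y,115.3] for y in(-4,4)]))
```

```text
[ 492.58751305 -172.82206942  180.77754263] [3.14108968e+00 2.34619163e-03 2.66982185e+00] 14.3 [-0.33252472  0.12223595 -1.50088773]
screws [[128.0, 299.0], [496.0, 299.0], [151.0, 618.0], [473.0, 618.0]]
slot [[286.0, 366.0], [339.0, 366.0]]
lug top/bot [[291.0, 408.0], [327.0, 408.0]] [[292.0, 400.0], [327.0, 400.0]]
```

View pics/w5.png

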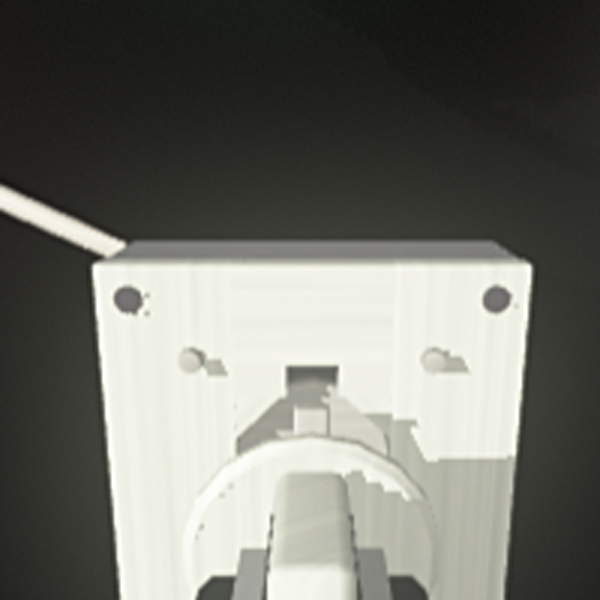

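The prediction and view agree: the slot is at 287–338 against 286–339 predicted, and the screws match within 1 px. The lug sits about 0.4 mm to +y. I'll nudge over and lower it in.

>>> {"name": "send_rows", "arguments": {"rows": [[[0.1,0.05,0.2,0,0,0],[0.1,0.05,0.5,0,0,0],[0.1,0.05,0.8,0,0,0],[0.1,0.05,1.0,0,0,0],[0.1,0.05,1.0,0,0,0],[0.1,0.05,1.0,0,0,0],[0.1,0.05,1.0,0,0,0]]]}}

```text
clock: 15.05
eef_pos: [491.2, -171.9, 169.6]
tool_rot: [3.141, 0.0, 2.67]
force: [-0.3, 1.0, -1.1]
width: 12.9
gripper_force: 58.9
```

Run:
```python
from h import *
from cell import ctrl
s=ctrl.read_state();print(s["eef_pos"],s["tool_rot"],s["force"],s["torque"]);print(row(s,[491.85,-171.9,160],2.672))
```

```text
[ 491.16003862 -171.88347157  169.63421597] [3.14147738e+00 1.08233043e-04 2.66973625e+00] [-0.32995096  0.96517979 -1.14618756] [-0.01478628 -0.00663058 -0.03433463]
[-0.062, 0.03, 0.963, 0.0, 0.0, -0.002]
```

>>> {"name": "send_rows", "arguments": {"rows": [[[-0.05,0.03,0.1,0,0,0],[-0.05,0.03,0.3,0,0,0],[-0.05,0.03,0.5,0,0,0],[-0.05,0.03,0.7,0,0,0],[-0.05,0.03,0.9,0,0,0],[-0.05,0.03,1.0,0,0,0],[-0.05,0.03,1.0,0,0,0]]]}}

```text
clock: 15.75
eef_pos: [491.6, -171.8, 159.4]
tool_rot: [-3.142, -0.0, 2.67]
force: [-0.8, -0.1, -1.6]
width: 13.2
gripper_force: 58.9
```

Run:
```python
from h import *
from cell import ctrl
s=ctrl.read_state();print(s["eef_pos"],s["tool_rot"],s["force"],s["torque"])
```

```text
[ 491.55958628 -171.82246719  159.41750022] [-3.14152287e+00 -3.55229635e-04  2.66980982e+00] [-0.77186463 -0.07873808 -1.56064213] [ 0.02152817  0.00110659 -0.00167372]
```

The plug is in the port with no resistance. Now I'll push it down against the spring.

>>> {"name": "send_rows", "arguments": {"rows": [[[0,0,0.2,0,0,0],[0,0,0.4,0,0,0],[0,0,0.6,0,0,0],[0,0,0.8,0,0,0],[0,0,1.0,0,0,0],[0,0,1.2,0,0,0],[0,0,1.3,0,0,0],[0,0,1.4,0,0,0],[0,0,1.4,0,0,0]]]}}

```text
clock: 16.65
eef_pos: [491.8, -171.9, 146.0]
tool_rot: [-3.141, 0.001, 2.67]
force: [-1.1, -0.8, 6.3]
width: 12.9
gripper_force: 60.1
```

>>> {"name": "send_rows", "arguments": {"rows": [[[0,0,0.1,0,0,0],[0,0,0.2,0,0,0],[0,0,0.25,0,0,0],[0,0,0.25,0,0,0]]]}}

```text
clock: 17.05
eef_pos: [491.9, -171.8, 144.2]
tool_rot: [-3.141, 0.001, 2.67]
force: [-2.1, 0.1, 13.4]
width: 13.0
gripper_force: 61.4
```

>>> {"name": "send_rows", "arguments": {"rows": [[[0,0,0.02,0,0,0.08],[0,0,0.02,0,0,0.16],[0,0,0.02,0,0,0.24],[0,0,0.02,0,0,0.32],[0,0,0.02,0,0,0.4],[0,0,0.02,0,0,0.48],[0,0,0.02,0,0,0.56],[0,0,0.02,0,0,0.64],[0,0,0.02,0,0,0.72],[0,0,0.02,0,0,0.8]]]}}

```text
clock: 18.05
eef_pos: [492.6, -172.3, 144.2]
tool_rot: [3.14, 0.002, 1.867]
force: [-1.5, -0.5, 12.4]
width: 13.5
gripper_force: 61.0
```

Run:
```python
from h import *
from cell import ctrl
s=ctrl.read_state();print(s["eef_pos"],s["tool_rot"],s["force"],s["torque"],s["width"],s["qpos"])
```

```text
[ 492.62669447 -172.32240917  144.23716523] [3.13962715e+00 2.28562557e-03 1.86706811e+00] [-1.45979408 -0.52482529 12.44472544] [-0.12636436  0.41916724  0.16266916] 13.498535037832886 [ 0.47398457  0.70552354 -0.28890009  2.00161174  0.40799978  0.48690584
  0.18337264]
```

>>> {"name": "send_rows", "arguments": {"rows": [[[0,0,0.02,0,0,0.08],[0,0,0.02,0,0,0.16],[0,0,0.02,0,0,0.24],[0,0,0.02,0,0,0.32],[0,0,0.02,0,0,0.4],[0,0,0.02,0,0,0.48],[0,0,0.02,0,0,0.56],[0,0,0.02,0,0,0.64],[0,0,0.02,0,0,0.72],[0,0,0.02,0,0,0.8]]]}}

```text
clock: 19.05
eef_pos: [492.0, -172.4, 144.2]
tool_rot: [3.14, 0.001, 1.067]
force: [-2.2, 0.6, 15.5]
width: 13.2
gripper_force: 61.5
```

>>> {"name": "send_rows", "arguments": {"rows": [[[0,0,0.03,0,0,0],[0,0,0.05,0,0,0],[0,0,0.05,0,0,0],[0,0,0.05,0,0,0],[0,0,0.05,0,0,0]]]}}

```text
clock: 19.55
eef_pos: [492.0, -172.4, 144.2]
tool_rot: [3.14, 0.001, 1.069]
force: [-4.5, 0.1, 21.2]
width: 13.3
gripper_force: 62.3
```

Run:
```python
from h import *
from cell import ctrl
s,d,T=wrist(ctrl);print(s["eef_pos"],s["tool_rot"],s["force"],s["torque"],s["width"],s["clock"])
cv2.imwrite("pics/w6.png",cv2.resize(d["pixels"],None,fx=1.2,fy=1.2)[:,:,::-1])
```

```text
[ 491.96689607 -172.4358574   144.18231015] [3.13960450e+00 5.46953693e-04 1.06946019e+00] [-4.54862195  0.11116427 21.15682078] [ 0.03855805  1.0027589  -0.01052141] 13.284871384779592 19.55
```

View pics/w6.png

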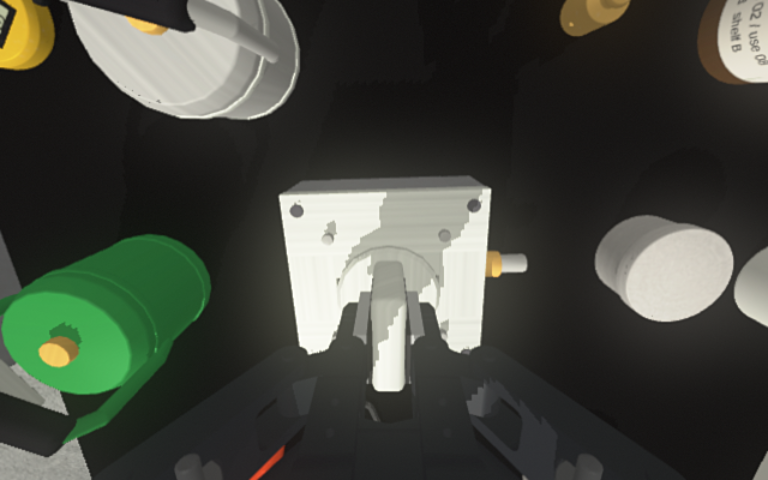

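The plug is pressed to the stop: z held at 144.2 while the force rose to 21 N. Its grip bar, at crop (388,320), is now square to the slot/hose axis, so the turn is done. The canister stands beside the base.

```bash
python3 -c "
from cell import ctrl
print(ctrl.finish_job())"
```

```text
the job is handed in; nothing more can be done
None
```

The job is handed in at about 19.6 s: the canister stands upright on the worktop beside the base, and the plug is in the port, still gripped, pressed to the stop and turned about 92° clockwise. The tins were not touched.

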